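Isolate the grinder, then unlatch its burr chamber

ROBOT

A 7-joint arm with a two-finger parallel gripper is mounted at the origin on the work surface. World frame = base frame: x ahead of the robot, y to its left, z up, the work surface at z = 0. Lengths are in m, angles in rad, forces in N, time in s.
With the tool pointing down it reaches from about 0.425 to 0.95 m from the base axis. Payload 4.7 kg.
Tool frame: the origin (TCP) lies at the very end of the fingers, on their centre line; the grasp point (between the pads) lies 19 mm behind it; z points along the fingers, y is the line along which they close (so a half turn about z gives the same grasp; the last joint's range is limited). The gripper opens to 87 mm and grips with 3 to 60 N. Pads are 19 mm wide; open, the fingers measure 117 mm over their backs; the gripper's body (75 mm by 190 mm) begins 51 mm behind the grasp point.
Start: joints at [-1.301, 0.469, -0.049, 1.532, 0.024, 1.141, -0.082], TCP at [0.199, 0.645, 0.223] pointing down, gripper open.
Joint ranges: [-2.59, 2.59], [-0.33, 1.99], [-1.39, 1.29], [0.1, 2.45], [-1.04, 4.18], [0.21, 1.99], [-2.66, 2.66]. Speed limits (rad/s): [2.57, 2.57, 3.14, 3.14, 3.14, 3.14, 3.14].

INTERFACE

Orientations are given as a 3x3 rotation matrix whose columns are the frame's x, y, z axes.
In Python, from plant import arm gives the robot as it stands. The module is installed in compiled form; this text tells all that it offers.
- The arm moves only by the shell command python3 -m pendant 'ROWS' [FORCE]. ROWS is JSON, a list of rows, each a list of 3 entries, a list of its own where there are three numbers: the finger opening in m, from 0 to 0.087, then the shift along the world's x, y, z in m, then the turn about the world's z in rad. In form: [[fingers, [dx, dy, dz], roll], ...]. A call has 1 to 10 rows; each row is the pose to reach, as a shift and turn from the pose commanded when the call began; what a row does not reach only later rows make up. A row lasts 1/8 s, in which the tool goes at most 62.5 mm and 10.7 degrees, less where a joint would pass 70% of its speed; a pose out of reach is approached as far as the arm can. A call with a gripper value outside its range is refused whole. The fingers move at their own pace and stop on an object; FORCE is the grip in N (left out, the last holds). Time passes only in rows, so rows that repeat a pose let the fingers close. It gives the time, the measured TCP pose, the force, the opening and the grip force at its end, in the units of the state.
- arm.get_obs(): the state, without advancing time (a new reading comes with each control period).
- arm.get_image(name): name is "side" or "top"; returns the picture (384x512x3 uint8, red, green, blue); there is no depth.
- arm.camera_params(name): a dict with "fx", "fy", "cx", "cy" (pixels), "eye" and "orientation" of the camera in the world. Camera axes: x right, y down, z forward; pixel columns grow to the right and rows downward; lengths in m; the calibration is good to about 2 mm. A picture is of the moment at which its call begins. camera_params takes no time and is no camera call.
- arm.finish_job(): hands the job in; it is judged then, once.
The state is a dict: "time_s": time; "joint_pos": joint angles; "qd": joint speeds; "joint_efforts": joint torques, N m; "position": TCP position; "orientation": TCP orientation; "force": force on the tool from outside, world axes, zero at the start; "ft_torque": the same for the moment, N m; "gripper_width": finger opening in m; "gripper_force": force on a finger pad.
Only numpy, scipy, OpenCV 4.12 (cv2) and the standard library are available. Lean on these libraries where they do the work, as an engineer would, in place of code of your own. Each camera call takes 0.05 s, during which the arm holds its last target. There are 200 camera calls.

TASK

The grinder's burrs are to be brushed out: swing the red isolator lever on top of the grinder away from the robot (anticlockwise seen from above) until it is fully home against the rubber buffer hidden inside, pressing it there gently and never ramming it. Only then does the interlock free the blue burr latch beside it: swing that lever clockwise as far as it goes. Let go of both and leave the other things on the counter where they are.

Things in the scene. Friction and masses are not known exactly. Their poses are not given: they have to be found in the camera images.
- grinder: fixed low matte white grinder, 200 x 300 mm and 100 mm high; origin at the centre of its underside, z up, -x is its front (spout side, towards the robot), +y its left. On the flat top (z = 100 mm) stand two levers that turn about vertical axes: the red isolator on the -y half and the blue latch on the +y half. Nothing else stands on the top.
- isolator_axis (a point): point on the isolator's turning axis at the height of the knobs' grip point (grinder frame x 0, y -37, z 145 mm); it has the grinder's axes
- latch_axis (a point): point on the latch's turning axis at the height of the knobs' grip point (grinder frame x 0, y +37, z 145 mm); it has the grinder's axes
- isolator_knob (a point): grip point of the red upright round knob at the outer end of the isolator lever, 85 mm from the axis; the knob is a pin 16 mm in diameter whose free length rises from 16 mm above the grinder's top (upper side of the lever arm) to 68 mm above it; the point lies on the pin's axis 45 mm above the grinder's top. The point's x axis points outward along the lever.
- latch_knob (a point): the same for the blue knob of the blue latch lever: pin 16 mm in diameter, 85 mm from the latch axis, point 45 mm above the grinder's top
- isolator (a joint): angle of the isolator lever, rad, growing anticlockwise seen from above. At 0 the lever points 125 degrees clockwise from the grinder's +x (seen from above, towards its front right). It turns against a steady friction of 0.25 N m (about 3 N at the knob). It starts between 0 and 0.15. The lever is clamped on its hidden spindle at an angle that differs each time, so home, where it meets the buffer, lies anywhere from 0.65 to 1.35 and has to be felt. It stays where it is left.
- buffer (a joint): deflection, rad, of the hidden sprung rubber buffer that ends the isolator's travel; 0 = untouched. It turns about the isolator's axis and pushes back with 0.29 N m for each 0.01 rad, which is about 4 N per mm at the isolator's knob on top of the friction. Home means bearing on it (0.004 or more while pressed); beyond 0.04 (about 17 N at the knob) it is damaged.
- latch (a joint): angle of the latch lever, rad, growing clockwise seen from above. At 0 (closed) the lever points 117 degrees anticlockwise from the grinder's +x, towards its front left; 0.95 is the solid end of travel (open). Friction 0.25 N m. Until the isolator is home (within about 0.05 to 0.1 rad) the interlock holds it within about 0.05 of closed; once the latch is open it holds the isolator home.
- ramekin: glass ramekin, 72 mm wide, 40 mm high, beside the grinder's left end; leave alone; origin at the centre of its underside
- moka_base: aluminium base of a moka pot, 88 mm wide, 72 mm high, beside the grinder's right end; leave alone; origin at the centre of its underside
- moka_top: top half of the moka pot with a black handle, 127 mm high; leave alone; origin at the centre of its underside
- hopper: clear plastic bean hopper taken off the grinder, 124 mm wide, 130 mm high; leave alone; origin at the centre of its underside
- dosing_tray: black plastic dosing tray, 75 x 170 x 22 mm; leave alone; origin at the centre of its underside
- cup: white mug, 76 mm wide, 65 mm high; leave alone; origin at the centre of its underside
- brush: brush lying on the counter; leave alone

How it is judged:
By the outcome, as a careful person would: the job done as asked, in the order asked, and still so for the second after the job is handed in, with the robot touching nothing.
It also fails if it takes over 72 s, if anything falls off the work surface, if the arm or the gripper's body presses on something with over 40 N, if the wrist force passes 120 N, or if a joint passes its speed limit or range.

## Working session

There is one attempt and no reset: what is moved stays moved. The work goes in short steps, Python scripts to look and compute and a shell command to move; the robot and the scene stay as the last step left them, time stands still between calls to the robot, and variables do not carry over. Pictures are saved under pics/ and viewed, at most 10 in all, crops included, and the job is handed in when it is done.

```bash
mkdir -p pics; python3 - <<'E'
from plant import arm
import cv2
for n in("top","side"):
    cv2.imwrite(f"pics/{n}0.png",arm.get_image(n)[:,:,::-1]); print(n,arm.camera_params(n))
o=arm.get_obs();print(o["position"],o["orientation"],o["force"],o["time_s"])
E
```

```text
top {'fx': 382.1136100934867, 'fy': 382.1136100934867, 'cx': 258.22027146387325, 'cy': 196.55619366832562, 'eye': array([ 0.37855274, -0.02289486,  1.49827554]), 'orientation': array([[ 0.00783256, -0.99190436,  0.12674535],
       [-0.99995993, -0.00721986,  0.00529275],
       [-0.00433482, -0.12678172, -0.99192117]])}
side {'fx': 357.279660613723, 'fy': 357.279660613723, 'cx': 254.04004448267844, 'cy': 191.26421237875562, 'eye': array([ 0.46529121, -1.01407511,  0.86172334]), 'orientation': array([[ 0.99509256, -0.06936032,  0.07056866],
       [-0.09811037, -0.5990022 ,  0.79471424],
       [-0.01285085, -0.79773774, -0.6028676 ]])}
[0.19856418 0.64456949 0.22160599] [[-9.55700341e-01  2.94341102e-01 -4.16472642e-04]
 [ 2.94341378e-01  9.55698823e-01 -1.70699646e-03]
 [-1.04416805e-04 -1.75396223e-03 -9.99998456e-01]] [ 0.11234787 -0.11261724 -0.00346505] 0.1
```

View pics/top0.png

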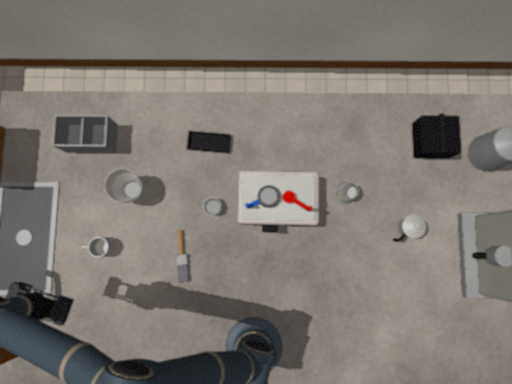

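View pics/side0.png

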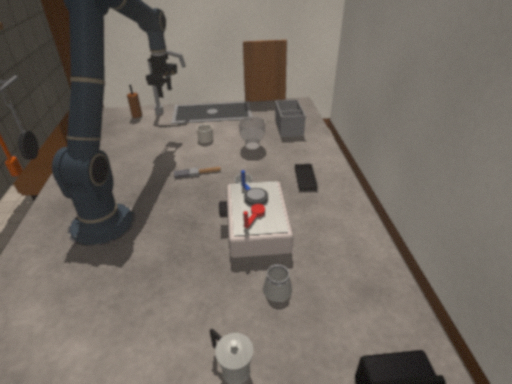

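```bash
cat > h.py <<'E'
from plant import arm
import cv2,numpy as np
def ray(n,uv,z):
    p=arm.camera_params(n);d=p["orientation"]@np.array([(uv[0]-p["cx"])/p["fx"],(uv[1]-p["cy"])/p["fy"],1])
    return (p["eye"]+d*(z-p["eye"][2])/d[2])[:2]
def proj(n,X):
    p=arm.camera_params(n);c=p["orientation"].T@(np.array(X)-p["eye"])
    return np.array([p["fx"]*c[0]/c[2]+p["cx"],p["fy"]*c[1]/c[2]+p["cy"]])
E
python3 - <<'E'
from h import *
t=cv2.imread("pics/top0.png");s=cv2.imread("pics/side0.png")
a=cv2.resize(t[160:240,225:335],None,fx=6,fy=6,interpolation=cv2.INTER_CUBIC)[:,:]
b=cv2.resize(s[165:265,210:310],None,fx=6,fy=6,interpolation=cv2.INTER_CUBIC)
cv2.imwrite("pics/tc.png",a);cv2.imwrite("pics/sc.png",b)
# white top
m=(t.min(2)>185).astype(np.uint8);m[:160]=0;m[235:]=0;m[:,:230]=0;m[:,330:]=0
c=max(cv2.findContours(m,0,2)[0],key=cv2.contourArea);r=cv2.minAreaRect(c);print(r)
for q in cv2.boxPoints(r):print(q,ray("top",q,.1))
E
```

```text
((241.0, 211.5), (7.0, 2.0), 90.0)
[240. 208.] [0.51432736 0.05120726]
[242. 208.] [0.51438185 0.0438544 ]
[242. 215.] [0.48860327 0.0435137 ]
[240. 215.] [0.48854832 0.05084944]
```

View pics/tc.png

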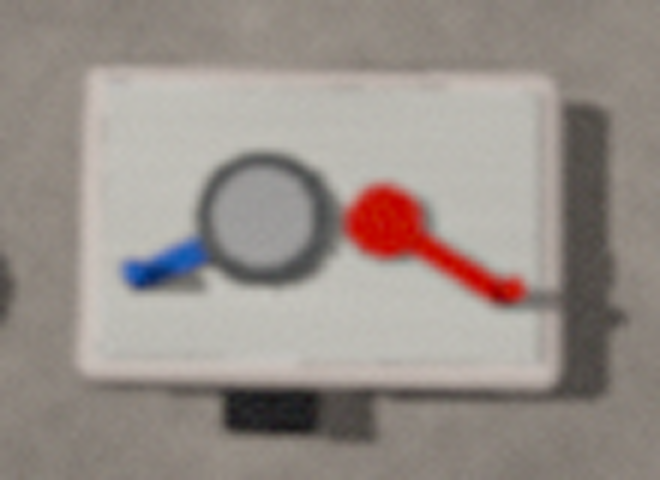

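View pics/sc.png

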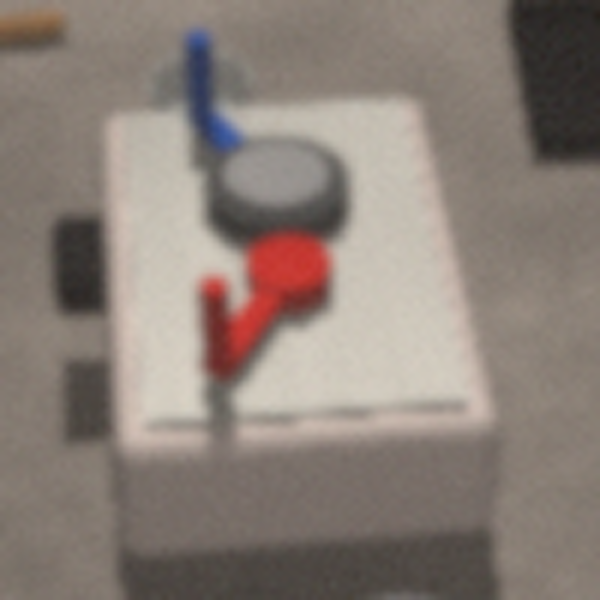

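```bash
python3 - <<'E'
from h import *
from scipy.optimize import least_squares
T=lambda x,y:((x+.5)/6+225-.5,(y+.5)/6+160-.5)
S=lambda x,y:((x+.5)/6+210-.5,(y+.5)/6+165-.5)
# grinder-frame points
A=[]
for n,f,P in(("top",T,[(90,68),(557,74),(561,386),(80,380)]),("side",S,[(415,97),(490,425),(120,445),(107,112)])):
    G=[(.1,.15),(.1,-.15),(-.1,-.15),(-.1,.15)]
    A+=[(n,f(*p),(*g,.1)) for p,g in zip(P,G)]
A+=[("top",T(384,221),(0,-.037,.118)),("side",S(288,262),(0,-.037,.118))]
def kn(ang,y,z=.166):return (.085*np.cos(ang),y+.085*np.sin(ang),z)
def res(v,full=False):
    x,y,w,a,b=v;R=np.array([[np.cos(w),-np.sin(w),0],[np.sin(w),np.cos(w),0],[0,0,1]])
    B=A+[("top",T(513,289),kn(a,-.037)),("side",S(213,287),kn(a,-.037)),("top",T(133,270),kn(b,.037)),("side",S(198,40),kn(b,.037))]
    return np.concatenate([proj(n,np.array([x,y,0])+R@np.array(g))-p for n,p,g in B])
r=least_squares(res,[.52,-.08,0,np.radians(-120),np.radians(117)],loss="soft_l1")
x,y,w,a,b=r.x
print(r.x,np.degrees(r.x[2:]));print(r.fun.reshape(-1,2).round(1))
c,s=np.cos(w),np.sin(w);g=lambda p:(x+c*p[0]-s*p[1],y+s*p[0]+c*p[1])
print("axisI",g((0,-.037)),"axisL",g((0,.037)),"kI",g(kn(a,-.037)),"kL",g(kn(b,.037)))
o=arm.get_obs();print(o["time_s"],np.degrees(np.arctan2(o["orientation"][1,1],o["orientation"][0,1])))
E
```

```text
[ 0.55573559 -0.08992482 -0.0120619  -2.12369081  2.03123327] [  -0.69109569 -121.67852034  116.38109358]
[[-1.1 -1.2]
 [ 1.7 -0.7]
 [ 1.1  1.1]
 [-0.9  0.5]
 [ 1.1 -2.5]
 [ 2.8 -0.9]
 [-1.3  0.4]
 [-1.5 -1.8]
 [ 0.2  0.3]
 [ 0.2  0.2]
 [ 0.3  0.2]
 [ 0.   0. ]
 [ 0.2  0.2]
 [ 0.3 -0.1]]
axisI (np.float64(0.5552893134772812), np.float64(-0.12692212982218837)) axisL (np.float64(0.5561818720820895), np.float64(-0.052927512861648714)) kI (np.float64(0.5097821008319555), np.float64(-0.1987141460722779)) kL (np.float64(0.519334221018676), np.float64(0.023670467601996176))
0.1 72.88194170668247
```

```bash
python3 -m pendant '[[0.06,[0.06,-0.1,0.02],-0.2],[0.06,[0.1,-0.16,0.02],-0.4],[0.06,[0.14,-0.2,0.02],-0.6],[0.06,[0.17,-0.25,0.02],-0.8],[0.06,[0.2,-0.3,0.02],-1.0],[0.06,[0.22,-0.35,0.02],-1.2],[0.06,[0.24,-0.4,0.02],-1.4],[0.06,[0.26,-0.45,0.02],-1.6],[0.06,[0.27,-0.5,0.02],-1.75],[0.06,[0.28,-0.55,0.02],-1.84]]' 10
```

```text
time_s: 1.35
position: [0.4789, 0.0931, 0.2425]
orientation: [[0.542, 0.84, 0.0], [0.84, -0.542, 0.0], [0.0, 0.0, -1.0]]
force: [-0.2, 0.0, -0.1]
gripper_width: 0.0595
gripper_force: 0.0
```

```bash
python3 -m pendant '[[0.06,[0.006,-0.06,0],0],[0.06,[0.012,-0.12,0],0],[0.06,[0.018,-0.18,0],0],[0.06,[0.025,-0.24,0],0],[0.06,[0.031,-0.293,-0.02],0],[0.06,[0.031,-0.293,-0.05],0],[0.06,[0.031,-0.293,-0.05],0]]'
python3 - <<'E'
from h import *
t=arm.get_image("top");s=arm.get_image("side")
a=cv2.resize(t[150:240,235:335],None,fx=4,fy=4);b=cv2.resize(s[165:255,210:310],None,fx=4,fy=4)
cv2.imwrite("pics/h1.png",np.hstack([a,b])[:,:,::-1])
E
```

```text
time_s: 2.22
position: [0.5078, -0.1975, 0.1904]
orientation: [[0.539, 0.842, -0.006], [0.842, -0.539, 0.001], [-0.002, -0.005, -1.0]]
force: [-0.5, -0.5, 0.3]
gripper_width: 0.0597
gripper_force: 0.0
```

View pics/h1.png

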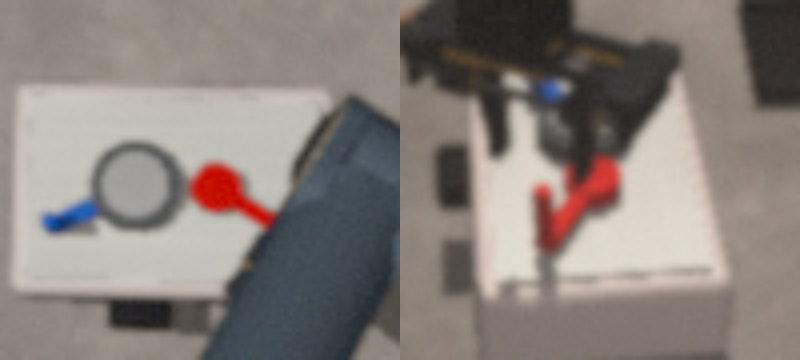

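The picture shows the two finger tips (crop 498,150 and 580,180) straddling the red knob (542,187), as computed; descend and grip lightly.

```bash
python3 -m pendant '[[0.06,[0,0,-0.035],0],[0.06,[0,0,-0.066],0],[0.06,[0,0,-0.066],0],[0.03,[0,0,-0.066],0],[0.01,[0,0,-0.066],0],[0.01,[0,0,-0.066],0],[0.01,[0,0,-0.066],0],[0.01,[0,0,-0.066],0]]' 10
python3 -c "
from h import *
o=arm.get_obs();print(o['force'],o['ft_torque'],o['position'])"
```

```text
time_s: 3.32
position: [0.5097, -0.1979, 0.1267]
orientation: [[0.538, 0.843, 0.0], [0.843, -0.538, 0.0], [0.0, 0.0, -1.0]]
force: [0.1, 1.1, -0.1]
gripper_width: 0.0179
gripper_force: 0.0
[ 0.12457864  1.13624679 -0.13245114] [-0.11236427  0.05589255 -0.02603902] [ 0.50969551 -0.19788563  0.12670789]
```

```bash
python3 - <<'E'
import numpy as np
p=-2.136
for a in np.r_[np.arange(0,.6,.1),np.arange(.55,1.45,.05)]:
    print(round(a,2),((np.cos(p+a)-np.cos(p))*85).round(1),((np.sin(p+a)-np.sin(p))*85).round(1))
E
python3 -m pendant '[[0.01,[0,0,0],0],[0.01,[0.0037,-0.0021,0],0.05],[0.01,[0.0074,-0.0042,0],0.1],[0.01,[0.0074,-0.0042,0],0.1]]'
```

```text
0.0 0.0 0.0
0.1 7.4 -4.2
0.2 15.2 -7.6
0.3 23.2 -10.2
0.4 31.5 -12.1
0.5 40.0 -13.0
0.55 44.2 -13.2
0.6 48.5 -13.2
0.65 52.7 -12.9
0.7 56.9 -12.4
0.75 61.1 -11.8
0.8 65.3 -10.9
0.85 69.4 -9.8
0.9 73.5 -8.5
0.95 77.4 -7.0
1.0 81.3 -5.3
1.05 85.1 -3.4
1.1 88.8 -1.4
1.15 92.4 0.9
1.2 95.9 3.3
1.25 99.3 5.9
1.3 102.5 8.7
1.35 105.6 11.6
1.4 108.5 14.7
time_s: 3.82
position: [0.5169, -0.2019, 0.1266]
orientation: [[0.452, 0.892, -0.0], [0.892, -0.452, 0.001], [0.0, -0.001, -1.0]]
force: [-1.1, 0.1, 2.1]
gripper_width: 0.0155
gripper_force: 10.0
```

```bash
python3 -m pendant '[[0.01,[0.0038,-0.0018,0],0.05],[0.01,[0.0078,-0.0034,0],0.1],[0.01,[0.0117,-0.0048,0],0.15],[0.01,[0.0158,-0.006,0],0.2],[0.01,[0.0199,-0.007,0],0.25],[0.01,[0.0241,-0.0079,0],0.3],[0.01,[0.0283,-0.0084,0],0.35],[0.01,[0.0326,-0.0088,0],0.4]]'
```

```text
time_s: 4.82
position: [0.5492, -0.2105, 0.1266]
orientation: [[0.068, 0.998, -0.001], [0.998, -0.068, 0.001], [0.001, -0.001, -1.0]]
force: [-2.8, 0.7, 3.5]
gripper_width: 0.0156
gripper_force: 10.0
```

```bash
cat > chk.py <<'E'
import sys
from h import *
lim=float(sys.argv[1]);ax=np.array([.5553,-.1269]) 
o=arm.get_obs();r=o["position"][:2]-ax;u=r/np.linalg.norm(r);t=np.array([-u[1],u[0]]);F=o["force"][:2]
print("t %.2f ang %.3f r %.1f Ft %.2f Fr %.2f"%(o["time_s"],np.arctan2(u[1],u[0]),1000*np.linalg.norm(r),F@t,F@u))
sys.exit(abs(F@t)>lim)
E
p(){ :; }
python3 -m pendant '[[0.01,[0.0017,-0.0001,0],0.02]]' >o.txt && python3 chk.py 5 &&
python3 -m pendant '[[0.01,[0.0017,-0.0001,0],0.02]]' >o.txt && python3 chk.py 5 &&
python3 -m pendant '[[0.01,[0.0017,0,0],0.02]]' >o.txt && python3 chk.py 5 &&
python3 -m pendant '[[0.01,[0.0017,0,0],0.02]]' >o.txt && python3 chk.py 5 &&
python3 -m pendant '[[0.01,[0.0017,0,0],0.02]]' >o.txt && python3 chk.py 5 &&
python3 -m pendant '[[0.01,[0.0017,0.0001,0],0.02]]' >o.txt && python3 chk.py 5
```

```text
t 4.95 ang -1.621 r 83.8 Ft -2.69 Fr -0.95False
```

```bash
sed -i 's/sys.exit(\(.*\))$/sys.exit(int(\1))/' chk.py
python3 -m pendant '[[0.01,[0.0017,-0.0001,0],0.02]]' >o.txt && python3 chk.py 5 &&
python3 -m pendant '[[0.01,[0.0017,0,0],0.02]]' >o.txt && python3 chk.py 5 &&
python3 -m pendant '[[0.01,[0.0017,0,0],0.02]]' >o.txt && python3 chk.py 5 &&
python3 -m pendant '[[0.01,[0.0017,0,0],0.02]]' >o.txt && python3 chk.py 5 &&
python3 -m pendant '[[0.01,[0.0017,0.0001,0],0.02]]' >o.txt && python3 chk.py 5 &&
python3 -m pendant '[[0.01,[0.0017,0.0001,0],0.02]]' >o.txt && python3 chk.py 5 &&
python3 -m pendant '[[0.01,[0.0017,0.0001,0],0.02]]' >o.txt && python3 chk.py 5 &&
python3 -m pendant '[[0.01,[0.0017,0.0002,0],0.02]]' >o.txt && python3 chk.py 5 &&
python3 -m pendant '[[0.01,[0.0017,0.0002,0],0.02]]' >o.txt && python3 chk.py 5
```

```text
t 5.08 ang -1.601 r 83.8 Ft -2.61 Fr -2.99
t 5.20 ang -1.579 r 83.8 Ft -2.67 Fr -2.51
t 5.33 ang -1.557 r 83.8 Ft -2.82 Fr -2.59
t 5.45 ang -1.536 r 83.8 Ft -1.59 Fr -2.76
t 5.58 ang -1.515 r 83.8 Ft -1.62 Fr -3.75
t 5.70 ang -1.495 r 83.8 Ft -3.39 Fr -4.02
t 5.83 ang -1.474 r 83.8 Ft -2.06 Fr -4.62
t 5.95 ang -1.454 r 83.8 Ft -2.59 Fr -3.94
t 6.08 ang -1.434 r 83.8 Ft -2.29 Fr -4.04
```

```bash

python3 -m pendant '[[0.01,[0.0017,0.0004,0],0.02]]' >o.txt && python3 chk.py 5 &&
python3 -m pendant '[[0.01,[0.0017,0.0004,0],0.02]]' >o.txt && python3 chk.py 5 &&
python3 -m pendant '[[0.01,[0.0017,0.0004,0],0.02]]' >o.txt && python3 chk.py 5 &&
python3 -m pendant '[[0.01,[0.0017,0.0005,0],0.02]]' >o.txt && python3 chk.py 5 &&
python3 -m pendant '[[0.01,[0.0016,0.0005,0],0.02]]' >o.txt && python3 chk.py 5 &&
python3 -m pendant '[[0.01,[0.0016,0.0005,0],0.02]]' >o.txt && python3 chk.py 5 &&
python3 -m pendant '[[0.01,[0.0016,0.0005,0],0.02]]' >o.txt && python3 chk.py 5 &&
python3 -m pendant '[[0.01,[0.0016,0.0005,0],0.02]]' >o.txt && python3 chk.py 5 &&
python3 -m pendant '[[0.01,[0.0016,0.0005,0],0.02]]' >o.txt && python3 chk.py 5 &&
python3 -m pendant '[[0.01,[0.0016,0.0006,0],0.02]]' >o.txt && python3 chk.py 5
```

```text
t 6.20 ang -1.414 r 83.8 Ft -3.00 Fr -5.33
t 6.33 ang -1.393 r 83.8 Ft -2.86 Fr -4.94
t 6.45 ang -1.373 r 83.8 Ft -2.76 Fr -4.15
t 6.58 ang -1.353 r 83.8 Ft -2.99 Fr -4.54
t 6.70 ang -1.332 r 83.8 Ft -2.56 Fr -4.42
t 6.83 ang -1.312 r 83.8 Ft -2.89 Fr -3.78
t 6.95 ang -1.292 r 83.8 Ft -2.04 Fr -3.08
t 7.08 ang -1.272 r 83.8 Ft -1.53 Fr -3.91
t 7.20 ang -1.252 r 83.8 Ft -2.09 Fr -2.91
t 7.33 ang -1.232 r 83.8 Ft -1.22 Fr -2.65
```

```bash

python3 -m pendant '[[0.01,[0.0016,0.0006,0],0.02]]' >o.txt && python3 chk.py 5 &&
python3 -m pendant '[[0.01,[0.0016,0.0006,0],0.02]]' >o.txt && python3 chk.py 5 &&
python3 -m pendant '[[0.01,[0.0016,0.0007,0],0.02]]' >o.txt && python3 chk.py 5 &&
python3 -m pendant '[[0.01,[0.0016,0.0007,0],0.02]]' >o.txt && python3 chk.py 5 &&
python3 -m pendant '[[0.01,[0.0015,0.0007,0],0.02]]' >o.txt && python3 chk.py 5 &&
python3 -m pendant '[[0.01,[0.0015,0.0008,0],0.02]]' >o.txt && python3 chk.py 5 &&
python3 -m pendant '[[0.01,[0.0015,0.0008,0],0.02]]' >o.txt && python3 chk.py 5 &&
python3 -m pendant '[[0.01,[0.0015,0.0008,0],0.02]]' >o.txt && python3 chk.py 5 &&
python3 -m pendant '[[0.01,[0.0015,0.0008,0],0.02]]' >o.txt && python3 chk.py 5 &&
python3 -m pendant '[[0.01,[0.0015,0.0009,0],0.02]]' >o.txt && python3 chk.py 5
```

```text
t 7.45 ang -1.212 r 83.8 Ft -1.50 Fr -2.62
t 7.58 ang -1.191 r 83.8 Ft -2.71 Fr -2.28
t 7.70 ang -1.171 r 83.8 Ft -1.91 Fr -1.52
t 7.83 ang -1.150 r 83.8 Ft -1.83 Fr -1.80
t 7.95 ang -1.129 r 83.8 Ft -2.54 Fr -0.95
t 8.07 ang -1.109 r 83.8 Ft -2.07 Fr -0.52
t 8.20 ang -1.088 r 83.8 Ft -2.10 Fr 0.10
t 8.32 ang -1.068 r 83.8 Ft -2.03 Fr -0.36
t 8.45 ang -1.047 r 83.8 Ft -2.51 Fr 0.58
t 8.57 ang -1.026 r 83.8 Ft -2.86 Fr 1.33
```

```bash

python3 -m pendant '[[0.01,[0.0015,0.0008,0],0.02]]' >o.txt && python3 chk.py 5 &&
python3 -m pendant '[[0.01,[0.0015,0.0009,0],0.02]]' >o.txt && python3 chk.py 5 &&
python3 -m pendant '[[0.01,[0.0014,0.0009,0],0.02]]' >o.txt && python3 chk.py 5 &&
python3 -m pendant '[[0.01,[0.0014,0.0009,0],0.02]]' >o.txt && python3 chk.py 5 &&
python3 -m pendant '[[0.01,[0.0014,0.001,0],0.02]]' >o.txt && python3 chk.py 5 &&
python3 -m pendant '[[0.01,[0.0014,0.001,0],0.02]]' >o.txt && python3 chk.py 5 &&
python3 -m pendant '[[0.01,[0.0013,0.001,0],0.02]]' >o.txt && python3 chk.py 5 &&
python3 -m pendant '[[0.01,[0.0013,0.0011,0],0.02]]' >o.txt && python3 chk.py 5 &&
python3 -m pendant '[[0.01,[0.0013,0.0011,0],0.02]]' >o.txt && python3 chk.py 5 &&
python3 -m pendant '[[0.01,[0.0013,0.0011,0],0.02]]' >o.txt && python3 chk.py 5
```

```text
t 8.70 ang -1.006 r 83.8 Ft -1.09 Fr -0.34
t 8.82 ang -0.985 r 83.8 Ft -1.97 Fr 1.54
t 8.95 ang -0.964 r 83.8 Ft -2.46 Fr 1.10
t 9.07 ang -0.944 r 83.9 Ft -2.59 Fr 1.71
t 9.20 ang -0.923 r 83.9 Ft -1.80 Fr 0.88
t 9.32 ang -0.907 r 83.9 Ft -3.83 Fr 2.21
t 9.45 ang -0.895 r 83.8 Ft -5.35 Fr 0.62
```

```bash

python3 -m pendant '[[0.01,[0,0,0],0]]' >o.txt; python3 chk.py 5
python3 -m pendant '[[0.01,[0,0,0],0]]' >o.txt; python3 chk.py 5
```

```text
t 9.57 ang -0.893 r 83.8 Ft -5.39 Fr 0.29
t 9.70 ang -0.894 r 83.8 Ft -4.95 Fr 0.46
```

```bash

python3 -m pendant '[[0.01,[0.0007,0.0005,0],0.01],[0.01,[0.0007,0.0005,0],0.01]]' >o.txt; python3 chk.py 7 && python3 -m pendant '[[0.01,[0.0007,0.0005,0],0.01],[0.01,[0.0007,0.0005,0],0.01]]' >o.txt; python3 chk.py 7
```

```text
t 9.95 ang -0.887 r 83.8 Ft -5.40 Fr 0.56
t 10.20 ang -0.881 r 83.7 Ft -6.98 Fr -0.46
```

```bash

python3 -m pendant '[[0.02,[0,0,0],0],[0.05,[0,0,0],0],[0.05,[0,0,0],0],[0.05,[0,0,0],0],[0.05,[0,0,0.03],0],[0.05,[0,0,0.075],0],[0.05,[0,0,0.075],0],[0.05,[0,0,0.075],0]]'
```

```text
time_s: 11.2
position: [0.6096, -0.19, 0.2012]
orientation: [[-0.638, 0.77, -0.0], [0.77, 0.638, 0.001], [0.001, 0.0, -1.0]]
force: [-0.6, 1.3, 0.1]
gripper_width: 0.0498
gripper_force: 0.0
```

```bash

python3 -m pendant '[[0.06,[-0.023,0.053,0],-0.1],[0.06,[-0.045,0.107,0],-0.2],[0.06,[-0.068,0.16,0],-0.243],[0.06,[-0.0903,0.2137,0],-0.243],[0.06,[-0.0903,0.2137,0],-0.243],[0.06,[-0.0903,0.2137,0],-0.243]]'
python3 - <<'E'
from h import *
t=arm.get_image("top");s=arm.get_image("side")
a=cv2.resize(t[150:240,235:335],None,fx=4,fy=4);b=cv2.resize(s[165:255,210:310],None,fx=4,fy=4)
cv2.imwrite("pics/h2.png",np.hstack([a,b])[:,:,::-1])
E
```

```text
time_s: 11.95
position: [0.5191, 0.0226, 0.2008]
orientation: [[-0.434, 0.901, -0.001], [0.901, 0.434, -0.001], [-0.0, -0.001, -1.0]]
force: [-0.6, -0.9, -0.2]
gripper_width: 0.0599
gripper_force: 0.0
```

View pics/h2.png

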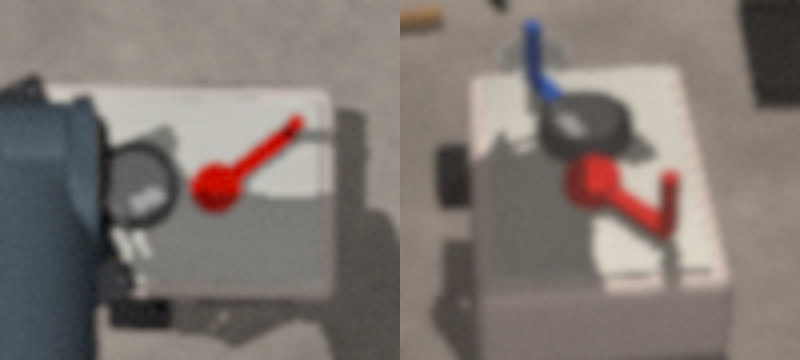

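The red lever points back right (knob at crop 297,122 / 670,178) and stays home; the blue knob (532,25) is unobstructed. Descend and grip it.

```bash

python3 -m pendant '[[0.06,[0,0,-0.03],0],[0.06,[0,0,-0.06],0],[0.06,[0,0,-0.0745],0],[0.06,[0,0,-0.0745],0],[0.03,[0,0,-0.0745],0],[0.01,[0,0,-0.0745],0],[0.01,[0,0,-0.0745],0],[0.01,[0,0,-0.0745],0],[0.01,[0,0,-0.0745],0],[0.01,[0,0,-0.0745],0]]' 10
python3 - <<'E'
import numpy as np
p=np.radians(115.7)
for a in np.r_[np.arange(0,1.01,.05)]:
    print(round(a,2),((np.cos(p-a)-np.cos(p))*85).round(1),((np.sin(p-a)-np.sin(p))*85).round(1))
E
```

```text
time_s: 13.3
position: [0.5193, 0.023, 0.1271]
orientation: [[-0.434, 0.901, -0.0], [0.901, 0.434, 0.0], [0.0, -0.0, -1.0]]
force: [-0.8, -0.0, 1.9]
gripper_width: 0.0155
gripper_force: 10.0
0.0 0.0 0.0
0.05 3.9 1.7
0.1 7.8 3.3
0.15 11.9 4.6
0.2 16.0 5.8
0.25 20.1 6.7
0.3 24.3 7.5
0.35 28.5 8.0
0.4 32.7 8.3
0.45 37.0 8.4
0.5 41.2 8.3
0.55 45.5 8.0
0.6 49.7 7.4
0.65 53.9 6.7
0.7 58.0 5.7
0.75 62.1 4.6
0.8 66.1 3.2
0.85 70.1 1.7
0.9 73.9 -0.1
0.95 77.7 -2.1
1.0 81.4 -4.2
```

```bash

python3 -m pendant '[[0.01,[0.0039,0.0017,0],-0.05],[0.01,[0.0078,0.0033,0],-0.1]]'
```

```text
time_s: 13.55
position: [0.5263, 0.0261, 0.1271]
orientation: [[-0.341, 0.94, -0.002], [0.94, 0.341, -0.0], [0.001, -0.002, -1.0]]
force: [-2.9, 0.3, 3.2]
gripper_width: 0.0157
gripper_force: 10.0
```

```bash

python3 -m pendant '[[0.01,[0.0041,0.0013,0],-0.05],[0.01,[0.0082,0.0025,0],-0.1],[0.01,[0.0123,0.0034,0],-0.15],[0.01,[0.0165,0.0042,0],-0.2],[0.01,[0.0207,0.0047,0],-0.25],[0.01,[0.0249,0.005,0],-0.3],[0.01,[0.0292,0.0051,0],-0.35],[0.01,[0.0334,0.005,0],-0.4]]'
```

```text
time_s: 14.55
position: [0.5595, 0.0314, 0.1271]
orientation: [[0.053, 0.999, -0.003], [0.999, -0.053, 0.0], [0.0, -0.003, -1.0]]
force: [-4.0, -0.5, 3.8]
gripper_width: 0.0159
gripper_force: 10.0
```

Now 0.5 → 0.85 (table minus 41.2, 8.3).

```bash

python3 -m pendant '[[0.01,[0.0043,-0.0003,0],-0.05],[0.01,[0.0085,-0.0009,0],-0.1],[0.01,[0.0127,-0.0016,0],-0.15],[0.01,[0.0168,-0.0026,0],-0.2],[0.01,[0.0209,-0.0037,0],-0.25],[0.01,[0.0249,-0.0051,0],-0.3],[0.01,[0.0289,-0.0066,0],-0.35]]'
```

```text
time_s: 15.42
position: [0.588, 0.0249, 0.127]
orientation: [[0.392, 0.92, -0.004], [0.92, -0.392, 0.001], [-0.001, -0.004, -1.0]]
force: [-5.0, -1.4, 5.0]
gripper_width: 0.0156
gripper_force: 10.0
```

```bash
sed 's/.5553,-.1269/.5562,-.0529/' chk.py > chk2.py
python3 -m pendant '[[0.01,[0.0019,-0.0009,0],-0.025],[0.01,[0.0038,-0.0018,0],-0.05]]' >o.txt; python3 chk2.py 10 &&
python3 -m pendant '[[0.01,[0.0019,-0.001,0],-0.025]]' >o.txt && python3 chk2.py 10 &&
python3 -m pendant '[[0.01,[0.0019,-0.001,0],-0.025]]' >o.txt && python3 chk2.py 10 &&
python3 -m pendant '[[0.01,[0.0018,-0.001,0],-0.025]]' >o.txt && python3 chk2.py 10 &&
python3 -m pendant '[[0.01,[0.0018,-0.001,0],-0.025]]' >o.txt && python3 chk2.py 10 &&
python3 -m pendant '[[0.01,[0.0018,-0.001,0],-0.025]]' >o.txt && python3 chk2.py 10
```

```text
t 15.68 ang 1.123 r 84.0 Ft 4.14 Fr -2.08
t 15.80 ang 1.097 r 84.1 Ft 8.34 Fr -1.83
t 15.93 ang 1.096 r 84.0 Ft 12.77 Fr -3.82
```

Solid stop met where expected (1.09 rad). Let go and lift.

```bash

python3 -m pendant '[[0.02,[0,0,0],0],[0.05,[0,0,0],0],[0.05,[0,0,0],0],[0.05,[0,0,0],0],[0.05,[0,0,0.03],0],[0.05,[0,0,0.08],0],[0.05,[-0.04,0.05,0.13],0],[0.05,[-0.08,0.1,0.13],0],[0.05,[-0.1,0.15,0.13],0],[0.05,[-0.1,0.15,0.13],0]]'
python3 - <<'E'
from h import *
t=arm.get_image("top");s=arm.get_image("side")
a=cv2.resize(t[150:240,235:335],None,fx=4,fy=4);b=cv2.resize(s[165:255,210:310],None,fx=4,fy=4)
cv2.imwrite("pics/h3.png",np.hstack([a,b])[:,:,::-1])
E
```

```text
time_s: 17.18
position: [0.4952, 0.1762, 0.2574]
orientation: [[0.472, 0.881, 0.0], [0.881, -0.472, 0.003], [0.003, -0.001, -1.0]]
force: [-0.0, -0.8, -0.1]
gripper_width: 0.0502
gripper_force: 0.0
```

View pics/h3.png

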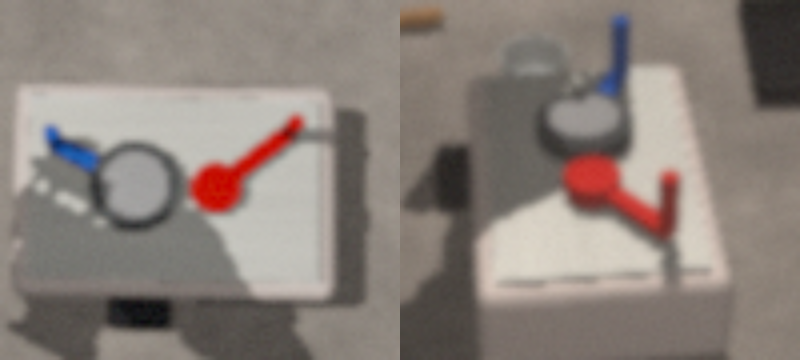

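The blue lever is swung open (knob at crop 52,132), the red one is still home (297,122), and the gripper is clear of both.

```bash
python3 -c "
from plant import arm
print(arm.finish_job())"
```

```text
the job is handed in; nothing more can be done
None
```

The job is handed in after about 17 of the 72 s: the isolator was pressed gently home on its buffer (about 7 N at the knob), the latch was then swung clockwise to its solid stop, and both levers are released with the gripper clear.

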